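Hold the plumb gauge at its set slope on a hump mould

ROBOT

A 7-joint arm with a two-finger parallel gripper is mounted at the origin on the work surface. World frame = base frame: x ahead of the robot, y to its left, z up, the work surface at z = 0. Lengths are in m, angles in rad, forces in N, time in s.
With the tool pointing down it reaches from about 0.35 to 0.9 m from the base axis. Payload 8.1 kg.
Tool frame: the origin (TCP) lies between the finger pads; the fingertips stand ahead of it and the grasp point (between the pads) is the TCP (arm.nose_length is the z of the fingertips in the tool frame, in m); z points along the fingers, y is the line along which they close (so a half turn about z gives the same grasp; the last joint's range is limited). The gripper opens to 92 mm and grips with 3 to 60 N. Pads are 19 mm wide; open, the fingers measure 130 mm over their backs; the gripper's body (75 mm by 190 mm) begins 47 mm behind the grasp point.
Start: joints at [1.129, 0.434, 0.025, 1.573, -0.012, 1.134, -0.075], TCP at [0.208, -0.589, 0.246] pointing down, gripper open.
Joint ranges: [-2.62, 2.62], [-0.44, 2.09], [-1.27, 1.32], [0.08, 2.57], [-1.32, 4.46], [0.12, 2], [-2.74, 2.74]. Speed limits (rad/s): [2.22, 2.22, 3.01, 3.01, 3.14, 3.14, 3.14].

INTERFACE

Orientations are given as a rotation vector (axis times angle).
In Python, from cell import sensors, optics, arm gives the robot as it stands.
- The arm moves only by the tool arm_command, never from a script. Its argument "deltas" is one flat list of numbers, 7 for each row, row after row: the turn, a rotation vector about the world's x, y, z as a fraction of full scale, then the shift along the world's x, y, z as a fraction of full scale, then the finger opening in mm, from 0 to 91.8. In form: [wx, wy, wz, dx, dy, dz, fingers, wx, wy, wz, dx, dy, dz, fingers, ...]. A call has 1 to 20 rows; each row is the pose to reach, as a shift and turn from the pose commanded when the call began; what a row does not reach only later rows make up. Full scale, the value 1, is 1 m for a shift and 90 degrees for a turn. A row lasts 1/10 s, in which the tool goes at most 50 mm and 8.59 degrees, less where a joint would pass 70% of its speed; a pose out of reach is approached as far as the arm can. A call with a number of a shift or a turn outside -1 to 1 is refused whole. A call with a gripper value outside its range is refused whole. The fingers move at their own pace and stop on an object; "force" is the grip in N (left out, the last holds). Time passes only in rows, so rows that repeat a pose let the fingers close. It gives the time, the measured TCP pose, the force, the opening and the grip force at its end, in the units of the state.
- sensors.observe(): the state, without advancing time (a new reading comes with each control period).
- optics.get_image(name): name is "side" or "top"; returns the picture (480x640x3 uint8, blue, green, red); there is no depth.
- optics.calibration(name): a dict with "camera_matrix" (3x3 intrinsics, pixels), "D" ([k1, k2, p1, p2, k3] as OpenCV has them; the pictures are not rectified), "rvec" (rotation vector, rad) and "tvec" (3), from world to camera coordinates, as OpenCV has them. Camera axes: x right, y down, z forward; pixel columns grow to the right and rows downward; lengths in m; the calibration is good to about 2 mm. A picture is of the moment at which its call begins. calibration takes no time and is no camera call.
- arm.sign_off(): hands the job in; it is judged then, once.
The state is a dict: "clock": time; "joints": joint angles; "dq": joint speeds; "joint_efforts": joint torques, N m; "position": TCP position; "ee_rot": TCP orientation; "force": force on the tool from outside, world axes, zero at the start; "ft_torque": the same for the moment, N m; "width": opening from 0.0 (shut) to 1.0 (fully open); "gripper_force": force on a finger pad.
Only numpy, scipy, OpenCV 4.12 (cv2) and the standard library are available. Lean on these libraries where they do the work, as an engineer would, in place of code of your own. Each camera call takes 0.05 s, during which the arm holds its last target. There are 200 camera calls.

TASK

Take the wooden angle gauge by its handle off the freely spinning banding wheel and rest the middle of its straight sole lightly on the crown (highest point) of the lopsided plaster hump mould, its frame standing on edge. Rock it there until its swinging pointer comes to rest pointing at the steel tooth set on its arc, then finish while still holding it so, gauge in the gripper and sole touching the crown, ready for the potter to scribe the trim line. Leave the bowl, the jar and the brush where they are.

Things in the scene. Friction and masses are not known exactly. Their poses are not given: they have to be found in the camera images.
- gauge: loose wooden gauge, 0.3 kg, an upright open frame standing on the wheel, up to 30 mm off its centre. Origin: centre of the underside; x along the sole, y across the frame, z up. Sole bar 140 x 22 x 14 mm, uprights at x = +-60 mm, top bar 130 x 16 mm at z 112 to 126 mm, handle on top. Pointer, and steel tooth on a wooden arc, sit in its window; nothing can touch those two
- handle (a point): centre of the gauge's handle block, 44 mm along the gauge's x, 18 mm thick along its y (grasp it across y), 40 mm high, top 165 mm and centre 145 mm above the underside; axes as the gauge
- sole (a point): middle of the flat underside of the gauge's sole; axes as the gauge
- pointer_tip (a point): lower tip of the swinging dark steel pointer, 80 mm from its pivot, which is 119 mm above the underside on the gauge's centre line; z of this frame runs along the pointer towards the pivot
- pointer (a joint): angle of the pointer in the gauge (rad) about the gauge's +y axis: 0 when it hangs square to the sole, positive when its tip is towards the gauge's -x. It hangs plumb by gravity and swings about 2 times a second, dying out in 1 to 2 s; tilting the gauge by +a about its own y turns this reading to -a. Free to +-0.62
- mark_tip (a point): top of the bright steel tooth (8 mm wide, 14 mm thick, 16 mm high) that stands on the gauge's arc, 83 mm from the pivot; z of this frame points to the pivot
- mark (a joint): angle of the tooth in the gauge (rad), counted as for the pointer; fixed during the job by stiff friction, somewhere from 0.12 to 0.30, so always on the gauge's -x side. The pointer is on the mark when both angles agree within half the tooth's width, 0.045 rad
- hump: fixed white plaster hump mould, lopsided, foot 104 mm across, 90 mm high; origin at the centre of its underside. Its crown is a ball surface of radius 40 mm whose centre is 12 mm along its x from the origin and 50 mm up; a lower lump of radius 30 mm (top at 72 mm) sits at x = -22 mm and is not touched at slopes below 0.4 rad near the crown
- crown (a point): highest point of the hump mould's crown, 90 mm above the table; the crown's ball centre is 40 mm straight below
- wheel: banding wheel on the table: cast foot with a freely spinning flat fired-clay disc 220 mm across; origin at the centre of its underside
- wheel_top (a point): centre of the disc's top face, 60 mm above the table
- table: the plank work table, top at z = 0
- bowl_mid (a point): centre of a loose terracotta bowl, 140 mm across, 60 mm high; leave alone
- jar_mid (a point): centre of a loose lidded white jar, 80 mm across, 120 mm high; leave alone
- brush_grip (a point): handle of a loose brush lying flat on the table; leave alone
Not all that is in view belongs to the job. Of the things that look like the gauge, the smallest one is meant.

How it is judged:
On the way:
1. the gauge is held and lifted clear of the banding wheel (contact force between the fingers and gauge above 1 N and height (world z) of sole above 0.085 m and contact force between gauge and wheel below 0.05 N), for 0.2 s.
At the end, for the whole second after the job is handed in: Gripper holds the gauge (over 1 N); sole on the hump with 0.3 to 25 N, its middle within 30 mm of the crown; pointer within 0.045 rad of the tooth, still; gauge still, y within 0.17 rad of level, lean under 0.5 rad, touching neither wheel nor table; bowl, jar, brush within 30 mm of their starts (contact force between the fingers and gauge above 1 N and contact force between gauge and hump between 0.3 and 25 N and angle between the z axis of pointer_tip and the z axis of mark_tip, either way round below 0.045 rad and velocity of joint pointer between -0.15 and 0.15 rad/s and angular speed of gauge below 0.1 rad/s and angle between sole's own y axis and vertical between 1.4 and 1.74 rad and distance between sole and crown below 0.03 m and angle between sole's own z axis and vertical below 0.5 rad and contact force between gauge and wheel below 0.05 N and contact force between gauge and table below 0.05 N and distance of each of bowl_mid, jar_mid, brush_grip from where it was at the start of the episode below 0.03 m); the arm keeps its last pose, push and grip.
It fails at once if bowl moved more than 30 mm (distance of bowl_mid from where it was at the start of the episode above 0.03 m).
It fails at once if jar moved more than 30 mm (distance of jar_mid from where it was at the start of the episode above 0.03 m).
It fails at once if brush moved more than 30 mm (distance of brush_grip from where it was at the start of the episode above 0.03 m).
It also fails if it takes over 45 s, if anything falls off the work surface, if the arm or the gripper's body presses on something with over 40 N, if the wrist force passes 120 N, or if a joint passes its speed limit or range.

## Working session

There is one attempt and no reset: what is moved stays moved. The work goes in short steps, Python scripts to look and compute and a tool call to move; the robot and the scene stay as the last step left them, time stands still between calls to the robot, and variables do not carry over. Pictures are saved under pics/ and viewed, at most 10 in all, crops included, and the job is handed in when it is done.

Besides the shell and the picture viewer there is one more tool, called after ">>>" as name(argument=value, ...) on one line, values as JSON. arm_command: Moves the arm, as the interface text tells. Its arguments: {"type":"object","properties":{"deltas":{"type":"array","items":{"type":"number"}},"force":{"type":"number"}},"required":["deltas"]}

```bash
mkdir -p pics; ls; python3 - <<'E'
from cell import sensors, optics, arm
import cv2,numpy as np
for n in("side","top"):
    cv2.imwrite(f"pics/{n}0.png",optics.get_image(n)); c=optics.calibration(n); print(n,c)
    R=cv2.Rodrigues(np.array(c["rvec"]))[0]; print("campos",-R.T@np.array(c["tvec"]).ravel())
print(sensors.observe(), arm.nose_length)
E
```

```text
pics
side {'camera_matrix': array([[468.41448448,   0.        , 315.49896746],
       [  0.        , 468.41448448, 238.59660907],
       [  0.        ,   0.        ,   1.        ]]), 'D': array([-0.036648,  0.      ,  0.      ,  0.      ,  0.      ]), 'rvec': array([ 0.20003517, -2.64569401,  1.5025552 ]), 'tvec': array([0.55525065, 0.17858073, 1.26277915])}
campos [0.37767251 1.06773652 0.80753189]
top {'camera_matrix': array([[499.85981781,   0.        , 321.83368254],
       [  0.        , 499.85981781, 242.33233186],
       [  0.        ,   0.        ,   1.        ]]), 'D': array([-0.11534098,  0.        ,  0.        ,  0.        ,  0.        ]), 'rvec': array([ 2.18120175, -2.11856605,  0.17829941]), 'tvec': array([-0.04020085,  0.57141365,  1.23154903])}
campos [ 0.38101491 -0.00715621  1.3036944 ]
{'clock': 0.1, 'joints': array([ 1.12943017,  0.43514125,  0.0249667 ,  1.57401009, -0.01160758,
        1.13397399, -0.07507842]), 'dq': array([ 7.91779654e-04, -9.13939266e-04,  5.08397370e-05, -7.65450133e-04,
       -3.99721458e-04,  9.55178432e-04,  1.86405445e-04]), 'joint_efforts': array([ 2.86147653e-03, -6.69127178e+01,  9.87501070e-01, -3.15148330e+01,
       -6.06552511e-02,  3.73134110e-02,  3.08017121e-06]), 'position': array([ 0.20751914, -0.58909067,  0.24502929]), 'ee_rot': array([-3.09532096e+00, -5.29295918e-01,  5.46710330e-04]), 'force': array([-0.54616107,  0.16535309, -0.31959058]), 'ft_torque': array([ 0.01392085, -0.02094081,  0.05047202]), 'gripper_force': 0.0, 'width': 1.002592418484783} 0.019
```

View pics/side0.png

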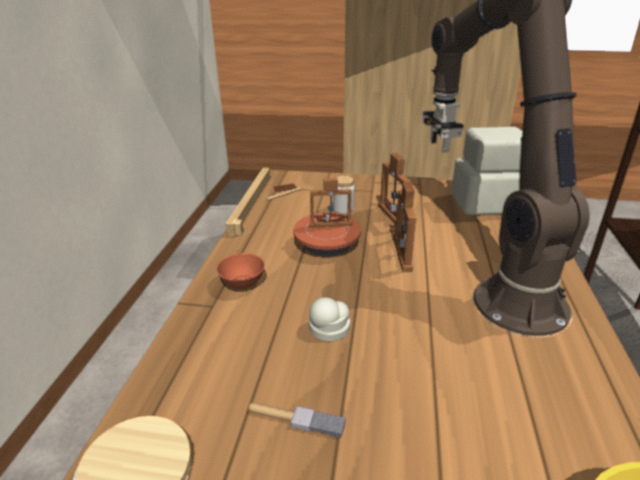

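View pics/top0.png

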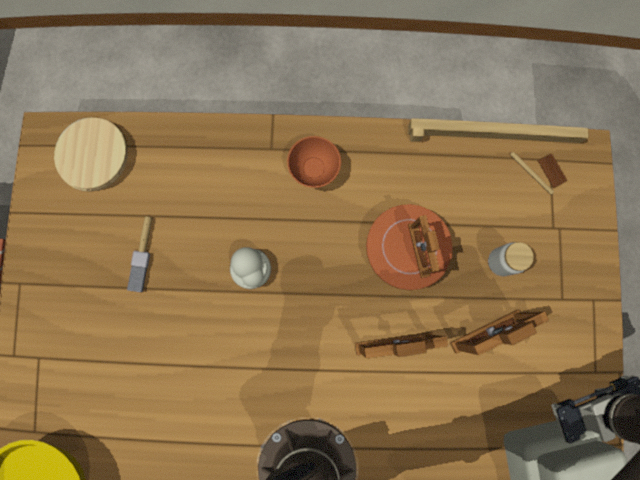

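Side view: three gauge-like frames: (330,205) on the wheel, and two others at (393,190) and (405,230) on the table. In the top view they are at (425,247), (498,330) and (400,345). The wheel is at (410,247), the hump at (250,268), the bowl at (315,162), the jar at (512,258) and the brush at (140,255) or (540,172). I choose the one on the wheel, which is the smallest, and check it in a close crop.

```bash
cat > h.py <<'E'
from cell import sensors, optics, arm
import cv2,numpy as np
def cam(n):
    c=optics.calibration(n); R=cv2.Rodrigues(np.array(c["rvec"]))[0]; t=np.array(c["tvec"]).ravel()
    return c["camera_matrix"],c["D"],R,t
def ray(n,uv):
    K,D,R,t=cam(n); p=cv2.undistortPoints(np.array([[uv]],float),K,D).ravel()
    d=R.T@np.array([p[0],p[1],1]); return -R.T@t,d
def plane(n,uv,z):
    o,d=ray(n,uv); return o+d*(z-o[2])/d[2]
def tri(a,b):
    (o1,d1),(o2,d2)=ray("side",a),ray("top",b)
    s=np.linalg.lstsq(np.c_[d1,-d2],o2-o1,rcond=None)[0]
    p,q=o1+s[0]*d1,o2+s[1]*d2; return (p+q)/2,np.linalg.norm(p-q)
def proj(n,P):
    K,D,R,t=cam(n); return cv2.projectPoints(np.array(P,float).reshape(-1,1,3),cv2.Rodrigues(R)[0],t,K,D)[0].reshape(-1,2)
def crop(im,x,y,w,h,s): return cv2.resize(im[y:y+h,x:x+w],None,fx=s,fy=s,interpolation=cv2.INTER_CUBIC)
E
python3 - <<'E'
from h import *
s=cv2.imread("pics/side0.png");t=cv2.imread("pics/top0.png")
cv2.imwrite("pics/c1.png",np.vstack([np.hstack([crop(t,360,200,100,100,4),crop(s,280,165,100,100,4)]),np.hstack([crop(t,210,240,100,50,4),crop(s,290,290,100,50,4)])]))
E
```

```text
(no output)
```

View pics/c1.png

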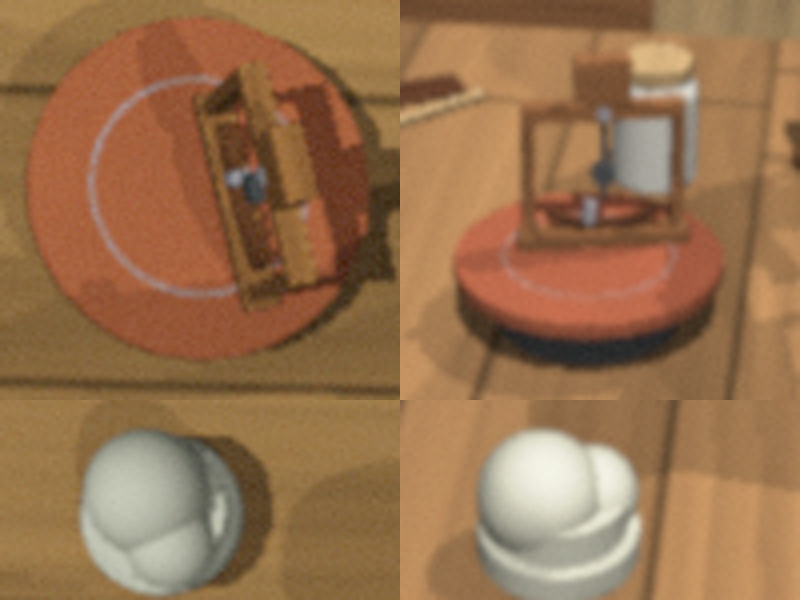

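```bash
cat > m1.py <<'E'
from h import *
np.set_printoptions(precision=4,suppress=True)
T=lambda x,y:(360+x/4-.4,200+y/4-.4); S=lambda x,y:(280+(x-400)/4-.4,165+y/4-.4)
hc=[T(258,130),T(292,122),T(318,195),T(285,205)]
H=np.array([plane("top",p,.225) for p in hc]); print("handle top",H,H.mean(0))
e=[(H[2]-H[1]),(H[3]-H[0])]; print([ (np.linalg.norm(v),np.degrees(np.arctan2(v[1],v[0]))) for v in e])
for a,b in [((573,58),(258+0,130)),((630,55),(285,205))]: print("tri handle",tri(S(*a),T(*b)))
A,B=plane("top",T(205,105),.074),plane("top",T(244,308),.074); print("sole edge",A,B,np.linalg.norm(B-A),np.degrees(np.arctan2(*(B-A)[1::-1])))
A,B=plane("side",S(518,245),.060),plane("side",S(689,238),.060); print("sole edge side",A,B,np.linalg.norm(B-A),np.degrees(np.arctan2(*(B-A)[1::-1])))
print("ball",tri((323.9,312.1),(246.4,262.1)),plane("side",(323.9,312.1),.05),plane("top",(246.4,262.1),.05))
# colour-mask fits
t=cv2.imread("pics/top0.png"); hsv=cv2.cvtColor(t,cv2.COLOR_BGR2HSV)
m=cv2.inRange(hsv,(4,150,60),(9,255,255)); m[:,:360]=0;m[:,470:]=0; m[:200]=0;m[295:]=0
c=max(cv2.findContours(cv2.morphologyEx(m,cv2.MORPH_CLOSE,np.ones((9,9))),0,1)[0],key=cv2.contourArea)
ce=cv2.fitEllipse(cv2.convexHull(c)); print("wheel",ce,plane("top",ce[0],.06))
for n,w in(("side",(480,55,400,475)),("top",(0,0,0,0))):pass
# tooth angle in gauge plane (side view)
E
python3 m1.py
```

```text
handle top [[ 0.5745 -0.2463  0.225 ]
 [ 0.5796 -0.2654  0.225 ]
 [ 0.5392 -0.2797  0.225 ]
 [ 0.5331 -0.2612  0.225 ]] [ 0.5566 -0.2632  0.225 ]
[(np.float64(0.04281428697220397), np.float64(-160.49647435439613)), (np.float64(0.043958835592841965), np.float64(-160.1783878580922))]
tri handle (array([ 0.5746, -0.2452,  0.2299]), np.float64(0.0019023415768911998))
tri handle (array([ 0.533 , -0.2605,  0.2281]), np.float64(0.0006675925593763166))
sole edge [ 0.6165 -0.2461  0.074 ] [ 0.4891 -0.2708  0.074 ] 0.1297493794132439 -169.02548593933665
sole edge side [ 0.6229 -0.2492  0.06  ] [ 0.4855 -0.2794  0.06  ] 0.14065281070433916 -167.62731016541045
ball (array([0.5144, 0.1652, 0.0505]), np.float64(0.0013148259417352624)) [0.5138 0.1647 0.05  ] [0.5151 0.1654 0.05  ]
wheel ((409.28594970703125, 246.89498901367188), (82.45317077636719, 85.07463073730469), 130.0072479248047) [ 0.5649 -0.2448  0.06  ]
```

Two edges give the gauge's long axis at about -167°, with its tooth side (-x) facing world +x. The handle centre is near (0.556,-0.266), the wheel centre near (0.565,-0.245), and the ball centre near (0.515,0.165,0.050). The heights and sizes match the given ones, so I move above the handle by a high path.

>>> arm_command(deltas=[0,0,0,0,0,0.05,91.8,0,0,0,0,0,0.1,91.8,0,0,0,0,0,0.15,91.8,0,0,-0.02,0.03,0.028,0.18,91.8,0,0,-0.04,0.065,0.06,0.19,91.8,0,0,-0.06,0.1,0.093,0.19,91.8,0,0,-0.075,0.135,0.125,0.19,91.8,0,0,-0.075,0.17,0.158,0.19,91.8,0,0,-0.075,0.205,0.19,0.19,91.8,0,0,-0.075,0.24,0.222,0.19,91.8,0,0,-0.075,0.275,0.255,0.19,91.8,0,0,-0.075,0.31,0.287,0.17,91.8,0,0,-0.075,0.34,0.315,0.14,91.8,0,0,-0.075,0.349,0.324,0.11,91.8,0,0,-0.075,0.349,0.324,0.085,91.8,0,0,-0.075,0.349,0.324,0.085,91.8,0,0,-0.075,0.349,0.324,0.085,91.8])

```text
clock: 1.8
position: [0.5564, -0.2659, 0.3311]
ee_rot: [-3.122, -0.345, 0.001]
force: [-0.0, 0.2, 0.2]
width: 1.0
gripper_force: 0.0
```

```bash
python3 - <<'E'
from h import *
for i,n in enumerate(("side","top")): cv2.imwrite(f"pics/{n}1.png",optics.get_image(n))
s=cv2.imread("pics/side1.png");t=cv2.imread("pics/top1.png")
cv2.imwrite("pics/c2.png",np.hstack([crop(t,370,190,100,120,4),crop(s,280,120,100,120,4)]))
st=sensors.observe();print(st["clock"],st["position"],st["ee_rot"],st["joints"])
E
```

```text
1.9 [ 0.55702258 -0.26636959  0.3325668 ] [3.12133578 0.34431271 0.00332495] [ 0.46357383  0.37588745 -0.15122896  1.44936149  0.05747115  1.31816653
 -1.0425489 ]
```

View pics/c2.png

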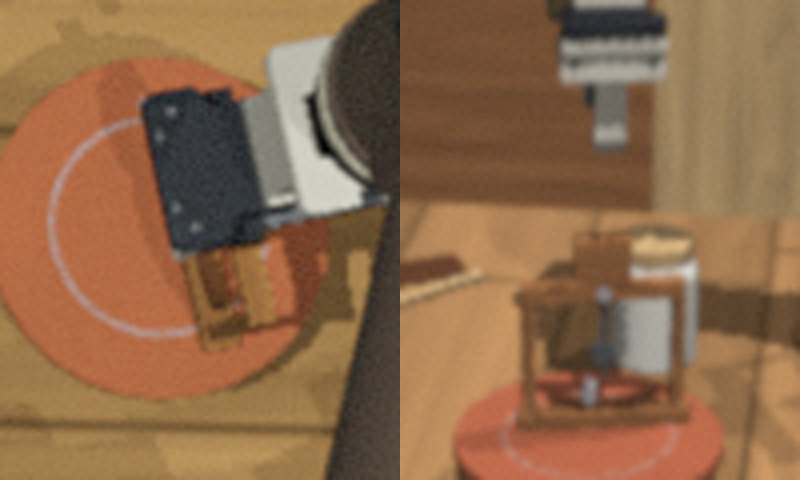

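The gripper sits above the handle and is aligned with it: finger at (610,110), handle at (603,262) in the crop. I go down and close.

>>> arm_command(deltas=[0,0,0,0,0,-0.03,91.8,0,0,0,0,0,-0.06,91.8,0,0,0,0,0,-0.09,91.8,0,0,0,0,0,-0.11,91.8,0,0,0,0,0,-0.122,91.8,0,0,0,0,0,-0.122,91.8,0,0,0,0,0,-0.122,60,0,0,0,0,0,-0.122,40,0,0,0,0,0,-0.122,30,0,0,0,0,0,-0.122,24,0,0,0,0,0,-0.122,20,0,0,0,0,0,-0.122,10,0,0,0,0,0,-0.122,5,0,0,0,0,0,-0.122,5,0,0,0,0,0,-0.122,5], force=40)

```text
clock: 3.4
position: [0.5567, -0.2655, 0.2087]
ee_rot: [-3.122, -0.346, 0.0]
force: [0.6, -1.3, -0.3]
width: 0.265
gripper_force: 0.0
```

>>> arm_command(deltas=[0,0,0,0,0,0,5,0,0,0,0,0,0,5,0,0,0,0,0,0,5,0,0,0,0,0,0,5,0,0,0,0,0,0,5], force=40)

```text
clock: 3.9
position: [0.5567, -0.2654, 0.2087]
ee_rot: [-3.122, -0.346, 0.0]
force: [0.4, 0.4, -0.7]
width: 0.192
gripper_force: 39.9
```

The grip holds at about 18 mm opening and 40 N. I lift.

>>> arm_command(deltas=[0,0,0,0,0,0.015,5,0,0,0,0,0,0.04,5,0,0,0,0,0,0.07,5,0,0,0,0,0,0.1,5,0,0,0,0,0,0.13,5,0,0,0,0,0,0.15,5,0,0,0,0,0,0.15,5,0,0,0,0,0,0.15,5,0,0,0,0,0,0.15,5,0,0,0,0,0,0.15,5,0,0,0,0,0,0.15,5])

```text
clock: 5.0
position: [0.5564, -0.2654, 0.3576]
ee_rot: [-3.122, -0.346, 0.003]
force: [-0.9, 0.7, -3.8]
width: 0.196
gripper_force: 39.9
```

```bash
python3 - <<'E'
from h import *
for i,n in enumerate(("side","top")): cv2.imwrite(f"pics/{n}2.png",optics.get_image(n))
s=cv2.imread("pics/side2.png");t=cv2.imread("pics/top2.png")
cv2.imwrite("pics/c3.png",np.hstack([crop(t,390,190,70,110,5),crop(s,290,110,90,110,5)]))
st=sensors.observe();print(st["clock"],st["position"],st["ee_rot"],st["force"],st["ft_torque"])
E
```

```text
5.1 [ 0.55655169 -0.26545189  0.35815733] [-3.12204699e+00 -3.46255261e-01  1.30166916e-03] [ 1.07613175 -0.33797039 -2.52898193] [ 0.03413203 -0.02940558  0.00519594]
```

View pics/c3.png

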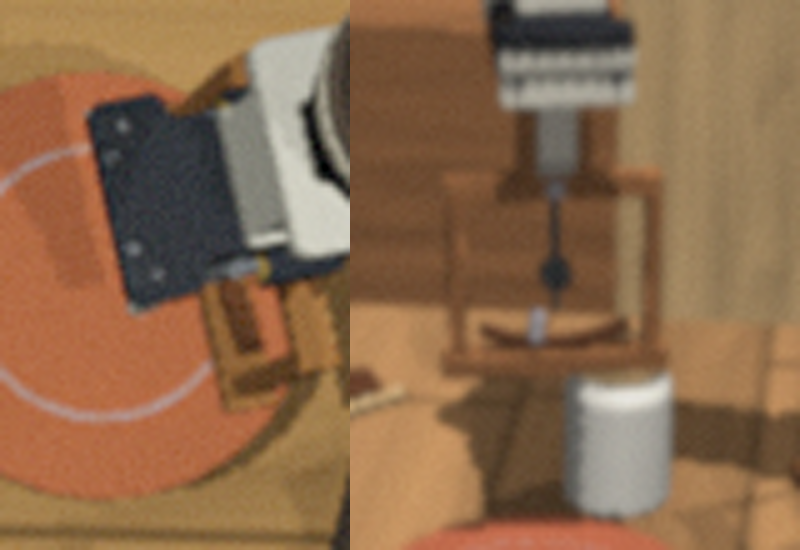

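```bash
cat > ang.py <<'E'
from h import *
from scipy.spatial.transform import Rotation as Ro
def onplane(uv,st,off):
    R=Ro.from_rotvec(st["ee_rot"]).as_matrix(); gx,gy,gz=-R[:,0],R[:,1],-R[:,2]
    o,d=ray("side",uv); p0=st["position"]-gy*off; p=o+d*((p0-o)@gy)/(d@gy); r=p-st["position"]
    return np.array([r@gx,r@gz])
E
python3 - <<'E'
from ang import *
st=sensors.observe(); S=lambda x,y:(290+(x-350)/5-.4,110+y/5-.4)
for n,p,o in[("pivot",(555,190),3),("ptip",(555,300),3),("tooth top",(541,308),7),("tooth bot",(536,344),7),("soleL",(443,370),11),("soleR",(668,365),11),("soleL0",(445,352),11),("barL",(443,180),8),("barR",(662,178),8)]: print(n,onplane(S(*p),st,o))
print(Ro.from_rotvec(st["ee_rot"]).as_matrix())
s=cv2.imread("pics/side2.png")[165:182,320:334].astype(int); v=s.min(2); ys,xs=np.where(v>110); print(np.c_[xs+320,ys+165,v[ys,xs]].T)
E
```

```text
pivot [-0.26519446  1.04631187]
ptip [-0.26517013  1.13385196]
tooth top [-0.58513669  2.8055484 ]
tooth bot [-0.57166615  2.90625371]
soleL [-0.47363397  4.75139387]
soleR [-1.48990323  4.7707981 ]
soleL0 [-0.48469775  4.66428791]
barL [-0.37777888  2.80256028]
barR [-1.0310065   2.82081671]
[[ 9.75698080e-01  2.19117555e-01 -8.68158250e-04]
 [ 2.19117889e-01 -9.75698342e-01  3.09289393e-04]
 [-7.79289829e-04 -4.92002070e-04 -9.99999575e-01]]
[[327 328 326 327 328 326 327 328 326 327 328 326 327 328 327]
 [172 172 173 173 173 174 174 174 175 175 175 176 176 176 177]
 [130 121 120 138 134 120 133 126 118 130 118 117 129 115 118]]
```

```bash
sed -i 's/gy\*off;/gy*off*.001;/' ang.py; python3 - <<'E'
from ang import *
st=sensors.observe(); S=lambda x,y:(290+(x-350)/5-.4,110+y/5-.4)
P={}
for n,p,o in[("pivot",(555,190),3),("ptip",(555,300),3),("tooth top",(541,308),7),("tooth bot",(536,344),7),("soleL",(443,370),11),("soleR",(668,365),11),("barL",(443,180),8),("barR",(662,178),8)]: P[n]=onplane(S(*p),st,o); print(n,P[n])
q=onplane((327.1,174.4),st,7); print(q); r=q-P["pivot"]; print(np.arctan2(-r[0],-r[1]),np.hypot(*r))
E
```

```text
pivot [ 0.00195323 -0.032571  ]
ptip [ 0.00193363 -0.10309734]
tooth top [-0.00702737 -0.10634125]
tooth bot [-0.01020046 -0.13006314]
soleL [-0.0682031  -0.14323762]
soleR [ 0.07163753 -0.14590768]
barL [-0.06512633 -0.02203151]
barR [ 0.06554348 -0.02568347]
[-0.00921899 -0.11680399]
0.13186504811962335 0.08497066772559264
```

Gauge held true: pivot (555,190), tooth centred near (538,326) and sole centred under the TCP to about 2 mm. The tooth angle is about 0.13-0.14 rad. I carry it above the crown, tilt by 0.14, then look.

>>> arm_command(deltas=[0,0,0,-0.001,0.02,0,5,0,0,0,-0.002,0.05,0,5,0,0,0,-0.003,0.09,0,5,-0.002,0.01,0,-0.005,0.13,0,5,-0.004,0.02,0,-0.006,0.17,0,5,-0.007,0.03,0,-0.007,0.21,0,5,-0.009,0.04,0,-0.009,0.25,0,5,-0.011,0.05,0,-0.01,0.29,0,5,-0.013,0.06,0,-0.011,0.33,0,5,-0.016,0.07,0,-0.012,0.37,0,5,-0.018,0.08,0,-0.013,0.4,-0.01,5,-0.02,0.087,0,-0.014,0.42,-0.03,5,-0.02,0.087,0,-0.014,0.43,-0.05,5,-0.02,0.087,0,-0.014,0.437,-0.07,5,-0.02,0.087,0,-0.014,0.437,-0.08,5,-0.02,0.087,0,-0.014,0.437,-0.085,5,-0.02,0.087,0,-0.014,0.437,-0.085,5,-0.02,0.087,0,-0.014,0.437,-0.085,5,-0.02,0.087,0,-0.014,0.437,-0.085,5,-0.02,0.087,0,-0.014,0.437,-0.085,5])

```text
clock: 7.1
position: [0.543, 0.1714, 0.2745]
ee_rot: [3.099, 0.343, -0.216]
force: [-0.1, 0.7, -2.5]
width: 0.194
gripper_force: 39.9
```

>>> arm_command(deltas=[0,0,0,0,0,0,5,0,0,0,0,0,0,5,0,0,0,0,0,0,5,0,0,0,0,0,0,5,0,0,0,0,0,0,5,0,0,0,0,0,0,5,0,0,0,0,0,0,5,0,0,0,0,0,0,5,0,0,0,0,0,0,5,0,0,0,0,0,0,5])

```text
clock: 8.1
position: [0.5427, 0.1715, 0.2737]
ee_rot: [3.099, 0.344, -0.218]
force: [-1.3, 0.4, -2.6]
width: 0.195
gripper_force: 39.9
```

```bash
python3 - <<'E'
from h import *
for i,n in enumerate(("side","top")): cv2.imwrite(f"pics/{n}3.png",optics.get_image(n))
s=cv2.imread("pics/side3.png");t=cv2.imread("pics/top3.png")
st=sensors.observe();print(st["clock"],st["position"],st["ee_rot"],st["force"],st["ft_torque"],st["joints"])
u,v=proj("side",[st["position"]-[0,0,.1]])[0].astype(int);a,b=proj("top",[st["position"]-[0,0,.1]])[0].astype(int);x,y,X,Y=u-45,v-70,a-35,b-65
print(x,y,X,Y)
cv2.imwrite("pics/c4.png",np.hstack([crop(t,X,Y,70,120,5),crop(s,x,y,90,120,5)]))
E
```

```text
8.2 [0.54270623 0.17150602 0.27375771] [ 3.09882488  0.343654   -0.21745386] [ 0.58096916 -0.20038986 -2.54344678] [ 0.08543255 -0.20367774  0.00432825] [-0.15685381  0.43205105 -0.33482524  1.53325598  0.10694333  1.33592464
 -1.85433148]
266 202 202 179
```

View pics/c4.png

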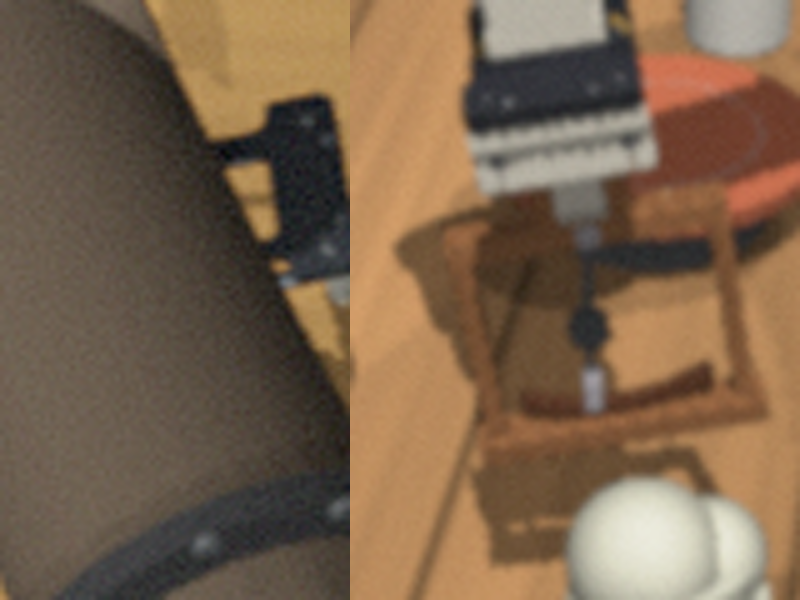

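```bash
cat > m4.py <<'E'
import sys; from ang import *
def report(f,x0,y0,ref,st):
    im=cv2.imread(f); S=lambda x,y:(x0+(x-350)/5-.4,y0+y/5-.4)
    c=np.array(S(*ref)); u,v=np.round(c).astype(int); w=im[v-7:v+8,u-5:u+6].astype(float)
    m=(w.min(2)>105)&(w[:,:,0]>w[:,:,2]-12); ys,xs=np.where(m); 
    t=(xs.mean()+u-5,ys.mean()+v-7); print("tooth px",t,m.sum(), "span",ys.min()+v-7,ys.max()+v-7)
    return onplane(t,st,7),S
E
python3 - <<'E'
from m4 import *
st=sensors.observe(); q,S=report("pics/side3.png",266,202,(594,388),st)
R=Ro.from_rotvec(st["ee_rot"]).as_matrix(); up=np.array([-R[2,0],-R[2,2]]); print("up in gauge",up)
for n,p,o in[("pivot",(588,236),3),("weight",(590,326),3),("tipabove",(592,355),2),("tt",(593,368),7),("tb",(597,411),7),("soleL",(485,462),11),("soleR",(768,415),11)]:
    P=onplane(S(*p),st,o); print(n,P)
    if n=="pivot":pv=P
    r=P-pv; print("  ang",np.arctan2(-r[0],-r[1]))
r=q-pv; print("tooth",np.arctan2(-r[0],-r[1]),np.hypot(*r),"plumb",np.arctan2(up[0],up[1]))
r=q-np.array([.0018,-.030]);print("tooth from model pivot",np.arctan2(-r[0],-r[1]))
E
```

```text
tooth px (np.float64(314.04347826086956), np.float64(279.3478260869565)) 23 span 276 283
up in gauge [0.13974159 0.99018772]
pivot [ 0.0013315  -0.03404655]
  ang -3.141592653589793
weight [-0.00557484 -0.0832659 ]
  ang 0.13940736237248505
tipabove [-0.00729452 -0.10045723]
  ang 0.12916588789918673
tt [-0.00774114 -0.10441771]
  ang 0.128218231414908
tb [-0.00978485 -0.12952111]
  ang 0.11591069286238045
soleL [-0.06708686 -0.1457155 ]
  ang 0.5496975478405628
soleR [ 0.0704064  -0.14527146]
  ang -0.5557452270467712
tooth 0.1368836101785741 0.08292461945343779 plumb 0.14020048333623902
tooth from model pivot 0.13587141468308206
```

The pointer hangs on the tooth: pivot (588,236), weight (590,326), tooth (594,390). Measured, the tooth is at 0.13-0.137 and plumb at 0.140, so I lower it slowly while watching the force.

>>> arm_command(deltas=[0,0,0,0,0,-0.01,5,0,0,0,0,0,-0.02,5,0,0,0,0,0,-0.026,5,0,0,0,0,0,-0.03,5,0,0,0,0,0,-0.032,5,0,0,0,0,0,-0.032,5,0,0,0,0,0,-0.032,5])

```text
clock: 8.9
position: [0.5428, 0.1716, 0.242]
ee_rot: [3.099, 0.344, -0.217]
force: [0.5, 0.2, -3.4]
width: 0.192
gripper_force: 39.9
```

>>> arm_command(deltas=[0,0,0,0,0,-0.001,5,0,0,0,0,0,-0.002,5,0,0,0,0,0,-0.002,5])

```text
clock: 9.2
position: [0.5427, 0.1715, 0.2397]
ee_rot: [3.099, 0.344, -0.218]
force: [-0.0, -0.1, -3.5]
width: 0.191
gripper_force: 39.9
```

>>> arm_command(deltas=[0,0,0,0,0,-0.001,5,0,0,0,0,0,-0.001,5,0,0,0,0,0,-0.001,5])

```text
clock: 9.5
position: [0.5427, 0.1715, 0.2387]
ee_rot: [3.099, 0.344, -0.218]
force: [0.0, 0.2, -2.6]
width: 0.197
gripper_force: 39.9
```

>>> arm_command(deltas=[0,0,0,0,0,-0.001,5,0,0,0,0,0,-0.001,5,0,0,0,0,0,-0.001,5])

```text
clock: 9.8
position: [0.5427, 0.1715, 0.2377]
ee_rot: [3.099, 0.344, -0.218]
force: [-0.0, 0.1, -2.6]
width: 0.191
gripper_force: 39.9
```

>>> arm_command(deltas=[0,0,0,0,0,-0.001,5,0,0,0,0,0,-0.001,5,0,0,0,0,0,-0.001,5])

```text
clock: 10.1
position: [0.5427, 0.1715, 0.2367]
ee_rot: [3.099, 0.344, -0.218]
force: [0.1, -0.3, -2.6]
width: 0.195
gripper_force: 39.9
```

>>> arm_command(deltas=[0,0,0,0,0,-0.001,5,0,0,0,0,0,-0.001,5,0,0,0,0,0,-0.001,5])

```text
clock: 10.4
position: [0.5429, 0.1716, 0.2361]
ee_rot: [3.099, 0.344, -0.217]
force: [0.3, -0.2, 2.5]
width: 0.194
gripper_force: 39.9
```

>>> arm_command(deltas=[0,0,0,0,0,-0.001,5,0,0,0,0,0,-0.001,5,0,0,0,0,0,-0.001,5])

```text
clock: 10.7
position: [0.5431, 0.1717, 0.236]
ee_rot: [3.099, 0.344, -0.215]
force: [-1.1, -0.3, 9.5]
width: 0.188
gripper_force: 39.9
```

Contact is at z≈0.236, as computed, with about 12 N. I ease off slightly, let it settle and check.

>>> arm_command(deltas=[0,0,0,0,0,0.0006,5,0,0,0,0,0,0.0006,5,0,0,0,0,0,0.0006,5,0,0,0,0,0,0.0006,5,0,0,0,0,0,0.0006,5,0,0,0,0,0,0.0006,5,0,0,0,0,0,0.0006,5,0,0,0,0,0,0.0006,5,0,0,0,0,0,0.0006,5,0,0,0,0,0,0.0006,5,0,0,0,0,0,0.0006,5,0,0,0,0,0,0.0006,5])

```text
clock: 11.9
position: [0.543, 0.1717, 0.2361]
ee_rot: [3.099, 0.344, -0.216]
force: [-0.4, -0.3, 7.6]
width: 0.194
gripper_force: 39.9
```

```bash
python3 - <<'E'
from h import *
s=optics.get_image("side");cv2.imwrite("pics/side5.png",s)
st=sensors.observe();print(st["clock"],st["position"],st["ee_rot"],st["force"],st["ft_torque"])
cv2.imwrite("pics/c5.png",crop(s,261,212,90,120,5))
E
```

```text
11.95 [0.54302594 0.17165323 0.23603273] [ 3.099187    0.34363992 -0.21583097] [-4.03570162e-03  2.76897100e-01  6.94664973e+00] [-0.24899682  0.34540353  0.05823916]
```

View pics/c5.png

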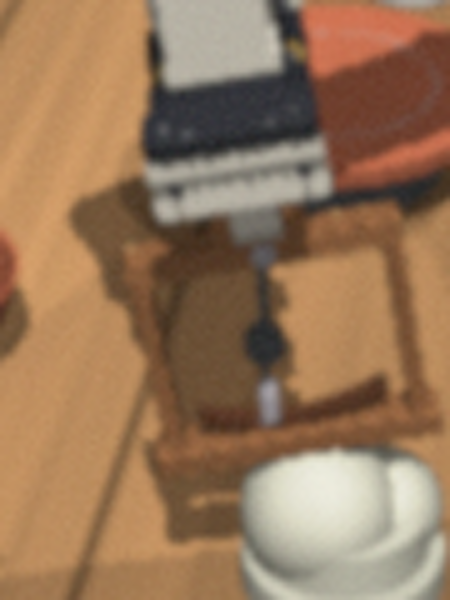

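Pointer and tooth still line up: pivot (263,255), weight (265,342), tooth (270,400). I check the sole against the crown by projecting both.

```bash
python3 - <<'E'
from m4 import *
st=sensors.observe(); R=Ro.from_rotvec(st["ee_rot"]).as_matrix(); gx,gy,gz=-R[:,0],R[:,1],-R[:,2]
sole=st["position"]-.1487*gz+.0017*gx; C=np.array([.5144,.1652,.05]); cr=C+[0,0,.04]
print("sole",sole,"contact",C+.04*gz,"dist",np.linalg.norm(sole-cr),"y-level",np.arccos(gy[2]))
f=lambda P:((proj("side",P)-[261,212]+.4)*5).round()
print("pred: crown",f([cr]),"front bottom edge L,mid,R",f([sole-.011*gy+k*.07*gx for k in(-1,0,1)]))
t=np.linspace(0,6.283,721); o=ray("side",(320,240))[0]; d=C-o; d/=np.linalg.norm(d); u=np.cross(d,[0,0,1]);u/=np.linalg.norm(u); w=np.cross(u,d)
sil=f([C+.04*(np.cos(a)*u+np.sin(a)*w) for a in t]); print("pred silhouette min row",sil[sil[:,1].argmin()],"cols",sil[:,0].min(),sil[:,0].max())
S0,S=report("pics/side5.png",261,212,(350+270,400),st); pv=onplane(S(350+263,255),st,3)
for r in (S0-pv,S0-np.array([.0017,-.030])): print("tooth",np.arctan2(-r[0],-r[1]))
up=(-R[2,0],-R[2,2]);print("plumb",np.arctan2(*up))
E
```

```text
sole [0.52128313 0.16667502 0.08900536] contact [0.51980689 0.16643994 0.08961348] dist 0.007109323138656647 y-level 1.5701627546723786
pred: crown [[315. 440.]] front bottom edge L,mid,R [[161. 479.]
 [302. 456.]
 [444. 433.]]
pred silhouette min row [326. 423.] cols 235.0 395.0
tooth px (np.float64(314.2857142857143), np.float64(291.42857142857144)) 21 span 288 295
tooth 0.12762291591973138
tooth 0.12950479155124203
plumb 0.1391280634332912
```

```bash
python3 -c "
from cell import arm
print(arm.sign_off())"
```

```text
the job is handed in; nothing more can be done
None
```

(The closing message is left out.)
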